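Close up a loaded watch leak tester

TASK

The watch already stands in the open drawer of the leak tester, ready for its test. Close the tester up in this order: push the drawer fully home, lower the lid gently (no slamming) until it is fully shut, and only then swing the clamp arm fully down onto the lid. Do not touch or upset the watch, and leave the things standing around the tester where they are.

Things in the scene. Friction and masses are not known exactly. Their poses are not given: they have to be found in the camera images.
- tester: watch leak tester, fixed to the bench: a white box 140 mm deep (x), 160 mm wide (y), 100 mm high, open at its front and top, plus a grey electronics block 35 mm deep and 85 mm high behind it. Origin: centre of the white box's underside, on the bench; +x to its rear, so that its open front looks to its -x; +y is its left side (the lid's hinge side), z up. On its right side, at x 0, y -98 mm, stands a post 30 x 22 mm, 112 mm high, that carries the clamp
- drawer (a joint): how far the drawer is out of the tester's front, in m: 0 fully home, at most 0.075; it slides along the tester's x axis, out towards -x. It slides stiffly (about 2 N) and stays where it is left. Its front panel is 10 mm thick, 156 mm wide, from 12 to 100 mm above the bench, and stands just in front of the housing when home (its outer face then at the tester's x = -80 mm). Floor 132 x 136 mm with 12 mm high rims; the floor's top is 18 mm above the bench
- drawer_bar (a point): middle of the outer face of the drawer's handle bar: a level steel bar 90 mm long (along y), 14 mm high, 10 mm thick, 55 mm above the bench, standing 12 mm clear of the front panel; it moves with the drawer
- drawer_floor (a point): centre of the top of the drawer's floor; moves with the drawer, axes as the tester's
- lid (a joint): angle of the lid in rad: 0 shut (flat on the housing), about 1.57 upright, at most 1.95 (leaning out over the left side). Stiff friction hinge (0.32 N m): it stays at whatever angle it is left, and closes under a light push of about 3 N near its free edge
- lid_hinge (a point): middle of the lid's hinge line, which runs along the tester's x axis at its y = +86 mm, 98 mm above the bench
- lid_edge (a point): middle of the lid's free edge, on the outer (upper when shut) face. The lid is a plain aluminium plate 138 mm along the hinge, 10 mm thick, its free edge 162 mm from the hinge line; shut, its top is 110 mm above the bench. When open its outer face looks to the tester's left (+y)
- clamp (a joint): angle of the clamp arm in rad: 0 locked (level, pointing to the tester's +y, pressing on the shut lid), about 1.57 upright, at most 1.85 (leaning away from the lid). It has stiff friction (0.40 N m): stays where it is left, needs about 5 N at the ball to move
- clamp_pivot (a point): pivot of the clamp arm, on the post at the tester's right side: tester x 0, y -98 mm, 128 mm above the bench; the pivot axis runs along the tester's x axis
- clamp_ball (a point): centre of the black ball (28 mm across) at the end of the clamp arm, 100 mm from the pivot; the arm is a steel bar 16 mm wide (along tester x) and 12 mm thick
- watch: the watch loaded for the test: a steel wristwatch on a grey cushion, 50 x 66 mm, 55 mm tall overall, 100 to 200 g, standing loose on the drawer floor. Origin: centre of its underside, z up
- spare_watch: a second, identical watch on its cushion, left on the bench; not to be loaded (origin: centre of underside)
- dome: glass dust dome on a round base, 80 mm across, 80 mm tall (origin: centre of underside)
- loupe: small black eye loupe, 36 mm across and 36 mm tall (origin: centre of underside)
- holder: metal movement holder on a round foot, 66 mm across, 44 mm tall (origin: centre of underside)

How it is judged:
By the outcome, as a careful person would: the job done as asked, in the order asked, and still so for the second after the job is handed in, with the robot touching nothing.
It also fails if it takes over 64 s, if anything falls off the work surface, if the arm or the gripper's body presses on something with over 40 N, if the wrist force passes 120 N, or if a joint passes its speed limit or range.

ROBOT

A 7-joint arm with a two-finger parallel gripper is mounted at the origin on the work surface. World frame = base frame: x ahead of the robot, y to its left, z up, the work surface at z = 0. Lengths are in m, angles in rad, forces in N, time in s.
With the tool pointing down it reaches from about 0.4 to 0.75 m from the base axis. Payload 19.5 kg.
Tool frame: the origin (TCP) lies on the centre line of the jaws, within the pads' length; the fingertips stand 11 mm ahead of it and the grasp point (between the pads) lies 8 mm behind it (env.finger_overhang is the distance from the TCP to the fingertips, in m); z points along the fingers, y is the line along which they close (so a half turn about z gives the same grasp; the last joint's range is limited). The gripper opens to 85 mm and grips with 20 to 120 N. Pads are 22 mm wide; open, the fingers measure 114 mm over their backs; the gripper's body (76 mm by 85 mm) begins 54 mm behind the grasp point. The pads swing forward as they close: fully open they stand 13 mm farther back than shut.
Start: joints at [1.12, 0.707, -0.028, 1.485, 0.022, 0.951, -0.075], TCP at [0.229, -0.528, 0.242] pointing down, gripper open.
Joint ranges: [-2.71, 2.71], [-0.32, 2.16], [-1.57, 1.52], [0, 2.45], [-1.46, 4.6], [0, 2.02], [-2.83, 2.83]. Speed limits (rad/s): [1.89, 1.89, 2.57, 2.57, 3.01, 3.01, 3.01].

INTERFACE

Orientations are given as a rotation vector (axis times angle).
In Python, from rig import env gives the robot as it stands. The module is installed in compiled form; this text tells all that it offers.
- The arm moves only by the shell command python3 -m handwheel 'ROWS' [OPENING]. ROWS is JSON, a list of rows, each an object with "translation": the shift along the world's x, y, z in m, a list of three; "roll": the turn about the world's z in rad. In form: [{"translation": [x, y, z], "roll": roll}, ...]. A call has 1 to 5 rows; each row shifts and turns the commanded pose from where the row before left it; what a row does not reach is not made up. A row lasts 1/10 s, in which the tool goes at most 50 mm and 8.59 degrees, less where a joint would pass 70% of its speed; a pose out of reach is approached as far as the arm can. A call with a gripper value outside its range is refused whole. OPENING is the finger opening in m, from 0 to 0.0854, set as the call begins (- or left out, the last holds). The fingers move at their own pace and stop on an object; the grip force is fixed at half the most. Time passes only in rows, so rows that do not move let the fingers close. It gives the time, the measured TCP pose, the force, the opening and the grip force at its end, in the units of the state.
- env.state(): the state, without advancing time (a new reading comes with each control period).
- env.read_camera(name): name is "scene" or "top" or "wrist"; returns a dict with "img" (384x512x3 uint8, red, green, blue), "range_z" (384x512 float32, m along the optical axis (not along the pixel's ray), 0 where there is no reading), "camera_matrix" (3x3 intrinsics, pixels), "pose" (4x4, takes a point from camera to world coordinates). Camera axes: x right, y down, z forward; pixel columns grow to the right and rows downward; lengths in m; the calibration is good to about 2 mm. A picture is of the moment at which its call begins.
- env.sign_off(): hands the job in; it is judged then, once.
Trained networks look in a picture, given as the dict that the camera call returned (one of the last four; its "shot" number tells which), for a name from the list of things; names that differ only in an ending like _2 or _b are one class to them, and where a whole thing is asked for, a point or a joint stands for the part that bears it (a point fixed in the world has none). Each returns a list of dicts, best first, with "p" (0 to 1); they miss things now and then, are a little off and sometimes report something else, mostly with a low value. They report only what shows in the picture. A call takes as long as a camera call.
- env.cut_out(picture, name): "region" (384x512 bool, what is visible of it) and "rect" ([left, top, right, bottom] in pixels, round what is visible of it).
- env.place_of(picture, name): "at" ([column, row] in pixels: a listed point, or the origin of a listed thing).
The state is a dict: "t": time; "joint_positions": joint angles; "qvel": joint speeds; "tau": joint torques, N m; "tool_pos": TCP position; "tcp_rot": TCP orientation; "contact_force": force on the tool from outside, world axes, zero at the start; "ft_torque": the same for the moment, N m; "grip_width": finger opening in m; "finger_force": force on a finger pad.
Only numpy, scipy, OpenCV 4.12 (cv2) and the standard library are available. Lean on these libraries where they do the work, as an engineer would, in place of code of your own. Each camera call takes 0.05 s, during which the arm holds its last target. There are 200 camera calls.

## Working session

There is one attempt and no reset: what is moved stays moved. The work goes in short steps, Python scripts to look and compute and a shell command to move; the robot and the scene stay as the last step left them, time stands still between calls to the robot, and variables do not carry over. Pictures are saved under pics/ and viewed, at most 10 in all, crops included, and the job is handed in when it is done.

```bash
mkdir -p pics; cat > h.py <<'E'
import numpy as np, cv2
from rig import env
def w(p,c,r,z=None):
    K=p["camera_matrix"];d=z if z else p["range_z"][int(round(r)),int(round(c))]
    return (p["pose"]@np.r_[np.linalg.inv(K)@[c,r,1]*d,1])[:3]
def atz(p,c,r,h):
    o=p["pose"][:3,3];v=p["pose"][:3,:3]@np.linalg.inv(p["camera_matrix"])@[c,r,1]
    return o+v*(h-o[2])/v[2]
def save(p,n): cv2.imwrite(f"pics/{n}.png",p["img"][:,:,::-1])
E
python3 - <<'E'
from h import *
np.set_printoptions(precision=3,suppress=True)
for cam in ["scene","top"]:
    p=env.read_camera(cam);save(p,cam+"0")
    print(cam,p["pose"])
    for n in ["tester","drawer_bar","drawer_floor","lid_hinge","lid_edge","clamp_pivot","clamp_ball","watch","spare_watch","dome","loupe","holder"]:
        for r in env.place_of(p,n)[:2]:
            print(n,round(r["p"],2),np.array(r["at"]),w(p,*r["at"]))
print(env.state())
E
```

```text
scene [[-0.994  0.07  -0.086  0.695]
 [ 0.11   0.665 -0.738  0.945]
 [ 0.005 -0.743 -0.669  0.895]
 [ 0.     0.     0.     1.   ]]
tester 0.59 [231.7 179. ] [ 0.654 -0.007  0.06 ]
tester 0.53 [280.1 221.7] [0.545 0.108 0.011]
drawer_bar 0.62 [286.3 163.6] [ 0.508 -0.05   0.063]
drawer_floor 0.85 [252.8 170.6] [0.602 0.009 0.097]
lid_hinge 0.84 [231.2 169.9] [0.655 0.012 0.106]
lid_edge 0.66 [226.3 110.9] [ 0.66  -0.017  0.259]
lid_edge 0.22 [286.2 159.8] [ 0.506 -0.063  0.065]
clamp_ball 0.74 [227.7  92.6] [ 0.649 -0.142  0.23 ]
watch 0.53 [249.7 176.1] [ 0.609 -0.002  0.07 ]
watch 0.52 [280.  221.2] [0.545 0.108 0.013]
spare_watch 0.64 [267.1 133.8] [ 0.536 -0.224  0.035]
dome 0.69 [211.1 246.4] [0.715 0.199 0.044]
loupe 0.74 [281.8 221.1] [0.541 0.108 0.013]
holder 0.86 [265.7 135.6] [ 0.54  -0.224  0.028]
top [[-0.023 -0.997  0.069  0.546]
 [-1.     0.024  0.013  0.053]
 [-0.014 -0.069 -0.998  1.171]
 [ 0.     0.     0.     1.   ]]
tester 0.74 [311.6 178.4] [ 0.656 -0.08   0.02 ]
tester 0.65 [309.9 197.2] [ 0.602 -0.067  0.076]
drawer_bar 0.68 [313.1 234.1] [ 0.505 -0.075  0.055]

[... 498 characters left out ...]
 [ 0.62  -0.318  0.046]
dome 0.58 [223.7 162.9] [0.699 0.158 0.064]
loupe 0.69 [311.7 177.6] [ 0.659 -0.08   0.02 ]
loupe 0.61 [309.6 195.4] [ 0.607 -0.067  0.073]
holder 0.88 [375.  216.4] [ 0.548 -0.243  0.044]
{'t': 1.3, 'joint_positions': array([ 1.12 ,  0.707, -0.028,  1.485,  0.022,  0.951, -0.075]), 'qvel': array([ 0.001, -0.001,  0.001,  0.   ,  0.001, -0.   ,  0.   ]), 'tau': array([  0.   , -88.298,   1.234, -23.637,   0.017,   0.002,  -0.   ]), 'tool_pos': array([ 0.229, -0.528,  0.242]), 'tcp_rot': array([-3.076, -0.638,  0.   ]), 'contact_force': array([ 0.042,  0.325, -0.003]), 'ft_torque': array([-0.023,  0.027, -0.001]), 'finger_force': 0.0, 'grip_width': 0.08539818470051531}
```

View pics/scene0.png

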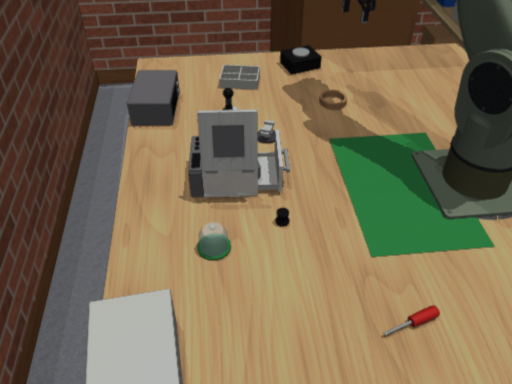

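View pics/top0.png

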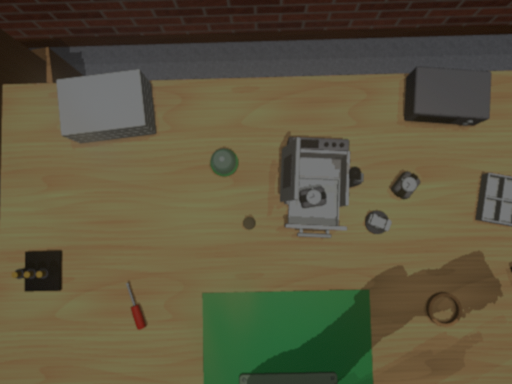

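The scene view shows the tester at about (235,160), with its lid upright and its clamp upright at (228,95). In the top view the watch is in the drawer at (313,197) and the bar at (314,235). The holder (376,221), spare watch (406,185), loupe (249,223) and dome (224,162) are all clear of it. Next I'll measure the yaw and lid/clamp geometry.

```bash
cat >> h.py <<'E'
def cloud(p):
    d=p["range_z"];v,u=np.mgrid[:384,:512];K=p["camera_matrix"]
    P=np.stack([(u-K[0,2])/K[0,0]*d,(v-K[1,2])/K[1,1]*d,d],-1)
    P=P@p["pose"][:3,:3].T+p["pose"][:3,3];return P[d>0]
def box(P,lo,hi): return P[((P>lo)&(P<hi)).all(1)]
def line(Q):
    m=Q.mean(0);vx=np.linalg.svd(Q[:,:2]-m[:2])[2][0] if len(Q)<3000 else None
    return m,np.degrees(np.arctan2(vx[1],vx[0])),Q.min(0),Q.max(0),len(Q)
E
python3 - <<'E'
from h import *
np.set_printoptions(precision=3,suppress=True)
p=env.read_camera("top");P=cloud(p);s=env.read_camera("scene");S=cloud(s)
print("bar",*line(box(P,[.47,-.16,.045],[.515,.02,.072])))
print("panel",*line(box(P,[.47,-.19,.088],[.58,.005,.112])))
print("lidtop",*line(box(P,[.5,-.1,.22],[.8,.1,.29])))
print("lidface",*line(box(S,[.5,-.1,.19],[.8,.1,.21])))
print("lidfaceL",*line(box(S,[.5,-.1,.13],[.8,.1,.15])))
print("lidfaceH",*line(box(S,[.5,-.1,.24],[.8,.1,.29])))
print("ballS",*line(box(S,[.6,-.22,.2],[.7,-.11,.26])))
print("ballT",*line(box(P,[.6,-.22,.2],[.7,-.11,.26])))
print("rear",*line(box(P,[.7,-.19,.075],[.79,.05,.095])))
E
```

```text
bar [ 0.505 -0.079  0.06 ] 87.65756230781793 [ 0.496 -0.122  0.052] [ 0.515 -0.032  0.066] 148
panel [ 0.526 -0.078  0.099] -93.779612347594 [ 0.518 -0.154  0.088] [ 0.536 -0.002  0.104] 240
lidtop [ 0.658 -0.018  0.248] 176.14695137377 [ 0.59 -0.03  0.22] [ 0.726 -0.006  0.261] 524
lidface [ 0.66  -0.005  0.2  ] -3.7075105612616444 [ 0.593 -0.015  0.19 ] [0.728 0.005 0.21 ] 458
lidfaceL [0.66  0.005 0.14 ] -3.757485229313036 [ 0.591 -0.006  0.13 ] [0.729 0.017 0.15 ] 421
lidfaceH [ 0.659 -0.015  0.251] 176.1254506209018 [ 0.592 -0.028  0.24 ] [ 0.728 -0.003  0.261] 530
ballS [ 0.65  -0.146  0.224] -177.16973865394496 [ 0.636 -0.16   0.2  ] [ 0.663 -0.135  0.236] 110
ballT [ 0.649 -0.152  0.231] -176.49829998001726 [ 0.637 -0.165  0.221] [ 0.662 -0.141  0.239] 119
rear [ 0.739 -0.104  0.085] -96.03064533743178 [ 0.7   -0.174  0.075] [ 0.763 -0.014  0.095] 682
```

```bash
python3 -m handwheel '[{"translation":[0.03,0.03,0],"roll":-0.12},{"translation":[0.03,0.03,0],"roll":-0.12},{"translation":[0.03,0.03,0],"roll":-0.12},{"translation":[0.03,0.03,0],"roll":-0.115},{"translation":[0.025,0.035,0],"roll":0}]' 0; python3 -m handwheel '[{"translation":[0.015,0.045,0],"roll":0},{"translation":[0.015,0.045,0],"roll":0},{"translation":[0.015,0.045,0],"roll":0},{"translation":[0.015,0.045,0],"roll":0},{"translation":[0.01,0.045,0],"roll":0}]'
```

```text
t: 1.9
tool_pos: [0.375, -0.3713, 0.2422]
tcp_rot: [3.139, -0.111, 0.001]
contact_force: [0.9, 0.7, -0.2]
grip_width: 0.0122
finger_force: 0.0
t: 2.4
tool_pos: [0.4442, -0.1456, 0.2424]
tcp_rot: [-3.14, 0.103, -0.001]
contact_force: [0.8, -0.5, 0.2]
grip_width: -0.0002
finger_force: 0.0
```

```bash
python3 -m handwheel '[{"translation":[0,0.035,-0.03],"roll":0},{"translation":[0,0.035,-0.03],"roll":0},{"translation":[0,0,-0.04],"roll":0},{"translation":[0,0,-0.04],"roll":0},{"translation":[0,0,0],"roll":0}]'; python3 -m handwheel '[{"translation":[0,0,-0.03],"roll":0},{"translation":[0,0,-0.014],"roll":0},{"translation":[0,0,0],"roll":0}]'
python3 - <<'E'
from h import *
p=env.read_camera("scene");save(p,"s1")
E
```

```text
t: 2.9
tool_pos: [0.442, -0.0773, 0.0992]
tcp_rot: [-3.139, 0.104, 0.009]
contact_force: [-1.0, -1.2, 0.2]
grip_width: -0.0001
finger_force: 0.0
t: 3.2
tool_pos: [0.4436, -0.0778, 0.0586]
tcp_rot: [-3.14, 0.105, 0.001]
contact_force: [-1.1, 0.1, 0.5]
grip_width: 0.0003
finger_force: 0.0
```

View pics/s1.png

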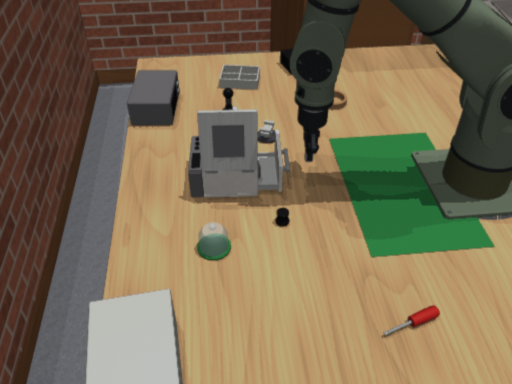

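The closed fingers at (311,150) stand in front of the bar at (287,160), with clear space between. I'll push along the drawer axis.

```bash
python3 -m handwheel '[{"translation":[0.012,-0.001,0],"roll":0},{"translation":[0.012,-0.001,0],"roll":0},{"translation":[0.006,0,0],"roll":0},{"translation":[0.004,0,0],"roll":0},{"translation":[0.004,0,0],"roll":0}]'; python3 -m handwheel '[{"translation":[0.004,0,0],"roll":0},{"translation":[0.004,0,0],"roll":0},{"translation":[0.004,-0.001,0],"roll":0},{"translation":[0.004,0,0],"roll":0},{"translation":[0.004,-0.001,0],"roll":0}]';  python3 -m handwheel '[{"translation":[0.004,0,0],"roll":0},{"translation":[0.004,0,0],"roll":0},{"translation":[0.004,0,0],"roll":0},{"translation":[0.004,-0.001,0],"roll":0},{"translation":[0.004,0,0],"roll":0}]'
```

```text
t: 3.75
tool_pos: [0.4817, -0.0796, 0.059]
tcp_rot: [-3.14, 0.104, -0.001]
contact_force: [-0.1, 0.1, -0.1]
grip_width: -0.0
finger_force: 0.0
t: 4.25
tool_pos: [0.5017, -0.0815, 0.0582]
tcp_rot: [-3.14, 0.104, 0.001]
contact_force: [-1.9, 1.7, -0.0]
grip_width: 0.0
finger_force: 1.0
t: 4.75
tool_pos: [0.5219, -0.0826, 0.0583]
tcp_rot: [-3.14, 0.104, 0.0]
contact_force: [-2.0, -1.4, -0.0]
grip_width: 0.0003
finger_force: 1.0
```

```bash
python3 -m handwheel '[{"translation":[0.004,0,0],"roll":0},{"translation":[0.004,-0.001,0],"roll":0},{"translation":[0.003,0,0],"roll":0},{"translation":[0.002,0,0],"roll":0},{"translation":[0.002,0,0],"roll":0}]'; python3 -m handwheel '[{"translation":[0.002,0,0],"roll":0},{"translation":[0.001,0,0],"roll":0},{"translation":[0.001,0,0],"roll":0}]'
python3 - <<'E'
from h import *
np.set_printoptions(precision=3,suppress=True)
P=cloud(env.read_camera("top"))
print("panel",*line(box(P,[.53,-.19,.088],[.6,-.1,.112])))
E
```

```text
t: 5.25
tool_pos: [0.5367, -0.0838, 0.0582]
tcp_rot: [3.14, -0.104, -0.0]
contact_force: [-1.7, -1.4, -0.7]
grip_width: 0.0001
finger_force: 1.0
t: 5.55
tool_pos: [0.5406, -0.0836, 0.0583]
tcp_rot: [-3.14, 0.104, -0.0]
contact_force: [-2.1, -0.8, -0.3]
grip_width: -0.0001
finger_force: 1.0h.py:16: RuntimeWarning: Mean of empty slice.
  m=Q.mean(0);vx=np.linalg.svd(Q[:,:2]-m[:2])[2][0] if len(Q)<3000 else None
  ret = um.true_divide(
Traceback (most recent call last):
  File "h.py", line 17, in line
    return m,np.degrees(np.arctan2(vx[1],vx[0])),Q.min(0),Q.max(0),len(Q)
                                                 ~~~~~^^^
ValueError: zero-size array to reduction operation minimum which has no identity
```

Still at sliding friction, so I'll go on until the stop force appears.

```bash
python3 -m handwheel '[{"translation":[0.001,0,0],"roll":0},{"translation":[0.001,0,0],"roll":0}]'; python3 -m handwheel '[{"translation":[0.001,0,0],"roll":0},{"translation":[0.001,0,0],"roll":0}]'; python3 -m handwheel '[{"translation":[0.001,0,0],"roll":0},{"translation":[0.001,0,0],"roll":0}]'
```

```text
t: 5.8
tool_pos: [0.5409, -0.0836, 0.0582]
tcp_rot: [-3.139, 0.104, 0.006]
contact_force: [-17.7, -0.2, 11.9]
grip_width: 0.0002
finger_force: 8.6
t: 6.0
tool_pos: [0.541, -0.0836, 0.0581]
tcp_rot: [-3.139, 0.105, 0.013]
contact_force: [-30.7, -0.4, 22.3]
grip_width: -0.0
finger_force: 14.9
t: 6.2
tool_pos: [0.5412, -0.0835, 0.0579]
tcp_rot: [-3.138, 0.105, 0.019]
contact_force: [-40.9, -0.2, 27.1]
grip_width: -0.0001
finger_force: 20.6
```

```bash
python3 -m handwheel '[{"translation":[-0.008,0,0],"roll":0},{"translation":[-0.02,0,0],"roll":0},{"translation":[-0.03,0,0.01],"roll":0},{"translation":[0,0,0.04],"roll":0},{"translation":[0,0,0.045],"roll":0}]'; python3 -m handwheel '[{"translation":[0,0.01,0.045],"roll":0},{"translation":[0,0.02,0.045],"roll":0},{"translation":[0,0.03,0.035],"roll":0},{"translation":[0.01,0.04,0.02],"roll":0},{"translation":[0.03,0.035,0],"roll":0}]'
python3 - <<'E'
from h import *
np.set_printoptions(precision=3,suppress=True)
p=env.read_camera("scene");save(p,"s2");S=cloud(p)
P=cloud(env.read_camera("top"))
print("panel",*line(box(P,[.54,-.19,.088],[.6,-.0,.112])))
print("lidtop",*line(box(P,[.57,-.1,.22],[.8,.015,.265])))
E
```

```text
t: 6.7
tool_pos: [0.4879, -0.0835, 0.154]
tcp_rot: [-3.139, 0.105, 0.002]
contact_force: [-0.2, -0.7, -0.3]
grip_width: -0.0002
finger_force: 0.0
t: 7.2
tool_pos: [0.5288, 0.0535, 0.3018]
tcp_rot: [-3.138, 0.103, -0.008]
contact_force: [0.7, -1.2, -1.1]
grip_width: -0.0001
finger_force: 0.0
panel [ 0.58  -0.11   0.098] 90.83358411331896 [ 0.571 -0.162  0.089] [ 0.599 -0.044  0.107] 214
lidtop [ 0.669 -0.018  0.248] 175.9262225227474 [ 0.611 -0.03   0.22 ] [ 0.726 -0.007  0.262] 434
```

View pics/s2.png

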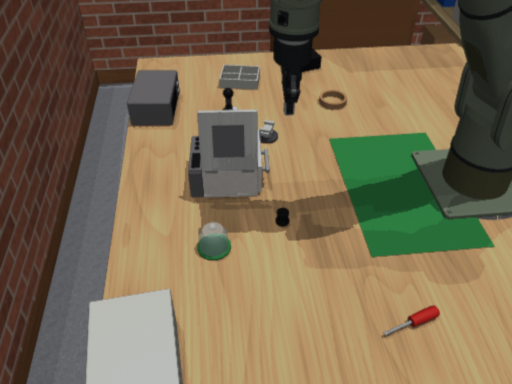

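The drawer is home, with its bar now at (267,162) against the housing, and the watch is hidden behind the lid. The lid is still upright at (228,140). I'm moving to the lid's outer side.

```bash
python3 -m handwheel '[{"translation":[0.04,0,0],"roll":0},{"translation":[0.045,0,-0.02],"roll":0},{"translation":[0,-0.01,-0.03],"roll":0},{"translation":[0,-0.01,-0.012],"roll":0},{"translation":[0,-0.004,0],"roll":0}]'; python3 -m handwheel '[{"translation":[0,-0.004,0],"roll":0},{"translation":[0,-0.004,0],"roll":0},{"translation":[0,-0.004,0],"roll":0},{"translation":[0,-0.004,0],"roll":0}]'
```

```text
t: 7.8
tool_pos: [0.6131, 0.0264, 0.2346]
tcp_rot: [3.139, -0.105, -0.004]
contact_force: [0.1, 0.7, 1.0]
grip_width: 0.0
finger_force: 0.0
t: 8.2
tool_pos: [0.6137, 0.0113, 0.2368]
tcp_rot: [-3.14, 0.104, -0.001]
contact_force: [-1.0, -0.4, 1.7]
grip_width: 0.0002
finger_force: 0.0
```

```bash
python3 -m handwheel '[{"translation":[0,-0.004,0],"roll":0},{"translation":[0,-0.004,0],"roll":0},{"translation":[0,-0.004,0],"roll":0}]'; python3 -m handwheel '[{"translation":[0,-0.004,0],"roll":0},{"translation":[0,-0.004,-0.001],"roll":0},{"translation":[0,-0.004,-0.001],"roll":0}]'
```

```text
t: 8.5
tool_pos: [0.6135, -0.0006, 0.2363]
tcp_rot: [-3.139, 0.104, 0.0]
contact_force: [0.2, 1.8, -0.3]
grip_width: 0.0001
finger_force: 1.0
t: 8.8
tool_pos: [0.6136, -0.0129, 0.2343]
tcp_rot: [-3.14, 0.104, -0.0]
contact_force: [-1.2, 2.5, 1.0]
grip_width: 0.0001
finger_force: 1.0
```

```bash
python3 -m handwheel '[{"translation":[0,-0.004,-0.004],"roll":0},{"translation":[0,-0.004,-0.004],"roll":0},{"translation":[0,-0.004,-0.004],"roll":0},{"translation":[0,-0.004,-0.004],"roll":0},{"translation":[0,-0.004,-0.004],"roll":0}]'; python3 -m handwheel '[{"translation":[0,-0.003,-0.004],"roll":0},{"translation":[0,-0.003,-0.004],"roll":0},{"translation":[0,-0.003,-0.004],"roll":0},{"translation":[0,-0.003,-0.004],"roll":0},{"translation":[0,-0.002,-0.004],"roll":0}]'
python3 - <<'E'
from h import *
p=env.read_camera("scene");save(p,"s3")
E
```

```text
t: 9.3
tool_pos: [0.6135, -0.033, 0.2139]
tcp_rot: [-3.14, 0.104, 0.0]
contact_force: [0.2, 1.6, 1.4]
grip_width: -0.0001
finger_force: 1.0
t: 9.8
tool_pos: [0.6135, -0.047, 0.1939]
tcp_rot: [3.14, -0.104, 0.0]
contact_force: [-0.3, 0.5, 2.6]
grip_width: -0.0003
finger_force: 1.0
```

View pics/s3.png

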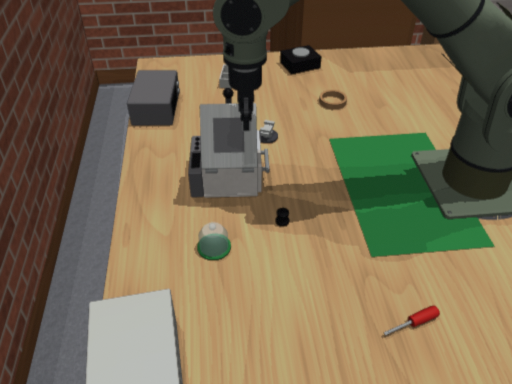

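The lid is tipping over with the fingertips on it at (247,125), and the clamp ball at (228,95) is clear. I'll continue.

```bash
python3 -m handwheel '[{"translation":[0,-0.0015,-0.004],"roll":0},{"translation":[0,-0.0015,-0.004],"roll":0},{"translation":[0,-0.0015,-0.004],"roll":0},{"translation":[0,-0.0015,-0.004],"roll":0},{"translation":[0,-0.001,-0.004],"roll":0}]'; python3 -m handwheel '[{"translation":[0,-0.001,-0.004],"roll":0},{"translation":[0,-0.001,-0.004],"roll":0},{"translation":[0,-0.001,-0.004],"roll":0},{"translation":[0,-0.001,-0.004],"roll":0},{"translation":[0,0,-0.004],"roll":0}]';  python3 -m handwheel '[{"translation":[0,0,-0.003],"roll":0},{"translation":[0,0,-0.003],"roll":0},{"translation":[0,0,-0.003],"roll":0},{"translation":[0,0,-0.003],"roll":0},{"translation":[0,0,-0.003],"roll":0}]'
```

```text
t: 10.35
tool_pos: [0.6135, -0.0538, 0.1739]
tcp_rot: [-3.14, 0.104, 0.0]
contact_force: [0.1, 0.9, 2.3]
grip_width: 0.0001
finger_force: 0.9
t: 10.85
tool_pos: [0.6135, -0.0578, 0.1539]
tcp_rot: [3.14, -0.104, -0.0]
contact_force: [-0.3, 0.0, 2.8]
grip_width: -0.0
finger_force: 0.8
t: 11.35
tool_pos: [0.6136, -0.0576, 0.1391]
tcp_rot: [-3.14, 0.104, -0.0]
contact_force: [0.5, -0.6, 2.1]
grip_width: 0.0
finger_force: 0.8
```

```bash
python3 -m handwheel '[{"translation":[0,0,-0.002],"roll":0},{"translation":[0,0,-0.002],"roll":0},{"translation":[0,0,-0.002],"roll":0},{"translation":[0,0,-0.002],"roll":0},{"translation":[0,0,-0.002],"roll":0}]'; python3 -m handwheel '[{"translation":[0,0,-0.0015],"roll":0},{"translation":[0,0,-0.0015],"roll":0},{"translation":[0,0,-0.0015],"roll":0},{"translation":[0,0,-0.001],"roll":0}]'; python3 -m handwheel '[{"translation":[0,0,-0.001],"roll":0},{"translation":[0,0,-0.001],"roll":0},{"translation":[0,0,-0.001],"roll":0}]'
```

```text
t: 11.85
tool_pos: [0.6136, -0.0576, 0.1291]
tcp_rot: [-3.14, 0.104, -0.0]
contact_force: [0.1, -1.7, 1.9]
grip_width: -0.0003
finger_force: 0.7
t: 12.25
tool_pos: [0.6135, -0.0576, 0.1236]
tcp_rot: [-3.14, 0.104, 0.0]
contact_force: [-0.2, -1.2, 1.4]
grip_width: 0.0004
finger_force: 0.7
t: 12.55
tool_pos: [0.6136, -0.0576, 0.1209]
tcp_rot: [-3.14, 0.104, -0.0]
contact_force: [-6.3, 1.0, 24.3]
grip_width: 0.0001
finger_force: 11.5
```

```bash
python3 -m handwheel '[{"translation":[0,0,0.03],"roll":0},{"translation":[0,0,0.045],"roll":0},{"translation":[0,0,0.045],"roll":0},{"translation":[0,0,0.045],"roll":0},{"translation":[0,0,0.04],"roll":0}]'; python3 -m handwheel '[{"translation":[0.01,-0.04,0],"roll":0},{"translation":[0.015,-0.04,0],"roll":0},{"translation":[0.01,-0.04,0],"roll":0},{"translation":[0,-0.03,0],"roll":0},{"translation":[0,0,0],"roll":0}]'
python3 - <<'E'
from h import *
np.set_printoptions(precision=3,suppress=True)
p=env.read_camera("scene");save(p,"s4");S=cloud(p)
L=box(S,[.595,-.09,.09],[.72,.0,.13]);A=np.c_[L[:,:2],np.ones(len(L))]
c=np.linalg.lstsq(A,L[:,2],rcond=None)[0];print("lid slope",c,np.median(L[:,2]),len(L))
print("ballS",*line(box(S,[.6,-.22,.2],[.7,-.11,.26])))
E
```

```text
t: 13.05
tool_pos: [0.6134, -0.0575, 0.3281]
tcp_rot: [-3.14, 0.104, -0.001]
contact_force: [0.7, -0.1, -0.5]
grip_width: 0.0
finger_force: 0.0
t: 13.55
tool_pos: [0.6476, -0.2121, 0.3247]
tcp_rot: [3.138, -0.112, -0.003]
contact_force: [-0.3, 0.1, -0.0]
grip_width: -0.0004
finger_force: 0.0
lid slope [-0.004 -0.068  0.108] 0.10905960298123696 1263
ballS [ 0.65  -0.146  0.224] -176.50791811482068 [ 0.635 -0.158  0.2  ] [ 0.663 -0.135  0.237] 112
```

View pics/s4.png

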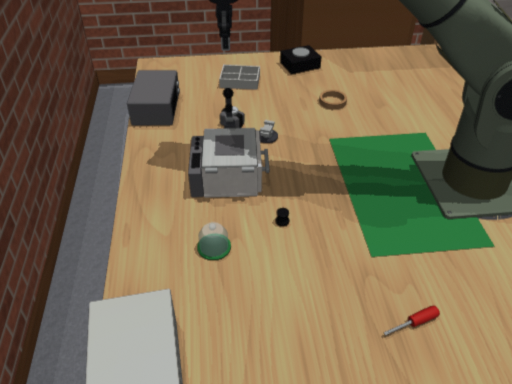

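The lid lies on the box at (232,147) and the clamp is upright at (228,95). The fitted slope needs one check before I clamp.

```bash
python3 - <<'E'
from h import *
np.set_printoptions(precision=4,suppress=True)
for c in ["top","scene"]:
    S=cloud(env.read_camera(c))
    for y in np.arange(-.16,.03,.02):
        L=box(S,[.61,y-.01,.08],[.70,y+.01,.14]);print(c,round(y,2),np.median(L[:,2]) if len(L) else None,len(L))
    T=S[(abs(S[:,2])<.015)&(S[:,0]>.4)&(S[:,0]<.56)];A=np.c_[T[:,:2],np.ones(len(T))];print("bench",np.linalg.lstsq(A,T[:,2],rcond=None)[0])
E
```

```text
top -0.16 0.10863280259095998 203
top -0.14 0.10871206901841401 273
top -0.12 0.10984339812385702 272
top -0.1 0.10980080516768165 276
top -0.08 0.10988978792573834 281
top -0.06 0.10985663477409058 275
top -0.04 0.10919267064708094 277
top -0.02 0.10923622577444458 273
top -0.0 0.10668081252287798 118
top 0.02 None 0
bench [-0.002   0.0012  0.0004]
scene -0.16 0.10794346547690381 78
scene -0.14 0.10898792594334833 142
scene -0.12 0.10962839699214244 149
scene -0.1 0.10973570035661506 158
scene -0.08 0.10967732089639526 159
scene -0.06 0.10977031017534367 170
scene -0.04 0.10929128667601934 196
scene -0.02 0.10895376635669785 180
scene -0.0 0.10024469000283387 363
scene 0.02 0.0988178669820799 4
bench [ 0.0024 -0.0002 -0.0019]
```

The lid is flat at 0.109–0.110 m, so it is fully shut. Now the clamp.

```bash
python3 -m handwheel '[{"translation":[0.002,0.002,-0.03],"roll":0},{"translation":[0,0,-0.04],"roll":0},{"translation":[0,0,-0.03],"roll":0},{"translation":[0,0,-0.003],"roll":0}]'; python3 -m handwheel '[{"translation":[0,0.008,0],"roll":0},{"translation":[0,0.008,0],"roll":0},{"translation":[0,0.006,0],"roll":0},{"translation":[0,0.005,0],"roll":0},{"translation":[0,0.005,0],"roll":0}]'; python3 -m handwheel '[{"translation":[0,0.005,-0.001],"roll":0},{"translation":[0,0.005,-0.002],"roll":0},{"translation":[0,0.005,-0.003],"roll":0}]'
```

```text
t: 14.1
tool_pos: [0.6497, -0.2037, 0.2198]
tcp_rot: [-3.138, 0.102, 0.007]
contact_force: [0.6, 0.7, -0.2]
grip_width: -0.0002
finger_force: 0.0
t: 14.6
tool_pos: [0.6507, -0.1737, 0.2234]
tcp_rot: [3.139, -0.104, 0.002]
contact_force: [1.1, -4.9, -2.5]
grip_width: -0.0002
finger_force: 2.0
t: 14.9
tool_pos: [0.6507, -0.1582, 0.2169]
tcp_rot: [-3.14, 0.104, -0.001]
contact_force: [0.3, -2.6, 3.4]
grip_width: -0.0002
finger_force: 1.8
```

```bash
python3 -m handwheel '[{"translation":[0,0.005,-0.003],"roll":0},{"translation":[0,0.005,-0.004],"roll":0},{"translation":[0,0.005,-0.004],"roll":0},{"translation":[0,0.005,-0.005],"roll":0},{"translation":[0,0.004,-0.005],"roll":0}]'; python3 -m handwheel '[{"translation":[0,-0.012,0.004],"roll":0},{"translation":[0,-0.01,0.04],"roll":0},{"translation":[0,0,0.02],"roll":0},{"translation":[0,0,0],"roll":0}]'
python3 - <<'E'
from h import *
np.set_printoptions(precision=3,suppress=True)
p=env.read_camera("scene");save(p,"s5")
r=env.place_of(p,"clamp_ball");print(r)
for q in r[:1]: print(w(p,*q["at"]))
E
```

```text
t: 15.4
tool_pos: [0.6505, -0.134, 0.1953]
tcp_rot: [-3.14, 0.104, 0.0]
contact_force: [-0.1, -1.9, 3.6]
grip_width: -0.0
finger_force: 1.6
t: 15.8
tool_pos: [0.6511, -0.1581, 0.2627]
tcp_rot: [3.139, -0.105, 0.006]
contact_force: [0.1, -0.7, -0.8]
grip_width: -0.0001
finger_force: 0.0
[{'at': [229.1, 110.7], 'p': 0.66}, {'at': [230.7, 124.2], 'p': 0.6}]
[ 0.65  -0.099  0.205]
```

View pics/s5.png

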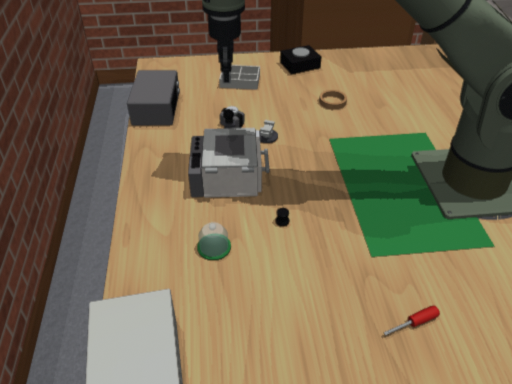

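The ball at (234,115) is now half way down and the gripper, at (226,70), is clear. I'll press it down from above.

```bash
python3 -m handwheel '[{"translation":[0,0.03,0],"roll":0},{"translation":[0,0.026,0],"roll":0},{"translation":[0,0,-0.02],"roll":0},{"translation":[0,0,-0.015],"roll":0},{"translation":[0,0,-0.005],"roll":0}]'; python3 -m handwheel '[{"translation":[0,0.001,-0.005],"roll":0},{"translation":[0,0.002,-0.005],"roll":0},{"translation":[0,0.002,-0.005],"roll":0},{"translation":[0,0.002,-0.005],"roll":0},{"translation":[0,0.002,-0.005],"roll":0}]'; python3 -m handwheel '[{"translation":[0,0.002,-0.005],"roll":0},{"translation":[0,0.002,-0.005],"roll":0},{"translation":[0,0.001,-0.005],"roll":0},{"translation":[0,0.001,-0.005],"roll":0},{"translation":[0,0,-0.004],"roll":0}]'
```

```text
t: 16.4
tool_pos: [0.6497, -0.1005, 0.2175]
tcp_rot: [-3.139, 0.104, 0.005]
contact_force: [-0.8, 0.3, 0.4]
grip_width: 0.0001
finger_force: 0.0
t: 16.9
tool_pos: [0.6513, -0.0906, 0.1955]
tcp_rot: [-3.138, 0.103, -0.003]
contact_force: [0.3, 5.3, 7.4]
grip_width: -0.0002
finger_force: 3.4
t: 17.4
tool_pos: [0.6508, -0.0853, 0.1708]
tcp_rot: [-3.139, 0.104, -0.001]
contact_force: [0.1, 2.8, 4.9]
grip_width: 0.0001
finger_force: 2.2
```

```bash
python3 -m handwheel '[{"translation":[0,0,-0.004],"roll":0},{"translation":[0,0,-0.004],"roll":0},{"translation":[0,0,-0.003],"roll":0},{"translation":[0,0,-0.002],"roll":0},{"translation":[0,0,-0.002],"roll":0}]'; python3 -m handwheel '[{"translation":[0,0,-0.0015],"roll":0},{"translation":[0,0,-0.001],"roll":0},{"translation":[0,0,-0.001],"roll":0}]'
```

```text
t: 17.9
tool_pos: [0.6505, -0.0857, 0.1556]
tcp_rot: [3.14, -0.104, -0.0]
contact_force: [-0.2, 3.0, 4.5]
grip_width: 0.0
finger_force: 1.8
t: 18.2
tool_pos: [0.6506, -0.0856, 0.1524]
tcp_rot: [-3.14, 0.104, -0.0]
contact_force: [-2.2, 3.2, 14.8]
grip_width: 0.0003
finger_force: 7.3
```

```bash
python3 -m handwheel '[{"translation":[0,0,-0.001],"roll":0},{"translation":[0,0,0],"roll":0}]'; python3 -m handwheel '[{"translation":[0,0,0.02],"roll":0},{"translation":[0,0,0.045],"roll":0},{"translation":[0,0,0.045],"roll":0},{"translation":[-0.02,0,0.04],"roll":0},{"translation":[-0.04,0,0],"roll":0}]'; python3 -m handwheel '[{"translation":[-0.045,0,0],"roll":0},{"translation":[-0.045,0,0],"roll":0},{"translation":[-0.045,0,0],"roll":0},{"translation":[0,0,0],"roll":0}]'
python3 - <<'E'
from h import *
np.set_printoptions(precision=3,suppress=True)
p=env.read_camera("scene");cv2.imwrite("pics/s6.png",cv2.resize(p["img"][60:270,150:330,::-1],None,fx=2.8,fy=2.8,interpolation=2))
P=cloud(env.read_camera("top"));S=cloud(p)
for n,C in(("top",P),("scene",S)):
    for y in np.arange(-.19,-.06,.02):
        L=box(C,[.641,y-.01,.08],[.661,y+.01,.3]);print(n,round(y,2),np.median(L[:,2]).round(4),L[:,2].max().round(4))
L=box(P,[.53,-.15,.09],[.585,-.02,.108]);print("panel",line(L))
L=box(P,[.535,-.14,.045],[.57,-.03,.07]);print("bar",line(L))
E
```

```text
t: 18.4
tool_pos: [0.6507, -0.0856, 0.1523]
tcp_rot: [-3.14, 0.104, -0.001]
contact_force: [-4.0, 3.8, 17.3]
grip_width: -0.0003
finger_force: 8.5
t: 18.9
tool_pos: [0.5922, -0.0864, 0.3049]
tcp_rot: [3.138, -0.104, 0.011]
contact_force: [2.3, -0.6, -1.0]
grip_width: 0.0001
finger_force: 0.0
t: 19.3
tool_pos: [0.4503, -0.086, 0.3015]
tcp_rot: [-3.139, 0.107, 0.005]
contact_force: [1.1, 0.8, -0.4]
grip_width: -0.0002
finger_force: 0.0
top -0.19 0.1365 0.1421
top -0.17 0.1326 0.1416
top -0.15 0.1323 0.1377
top -0.13 0.1319 0.1374
top -0.11 0.1328 0.1386
top -0.09 0.1373 0.1447
top -0.07 0.111 0.1419
scene -0.19 0.1359 0.1406
scene -0.17 0.1334 0.1392
scene -0.15 0.133 0.136
scene -0.13 0.1321 0.1364
scene -0.11 0.1327 0.1353
scene -0.09 0.136 0.1409
scene -0.07 0.1242 0.1421
panel (array([ 0.579, -0.091,  0.099]), np.float64(87.24430677150117), array([ 0.571, -0.15 ,  0.091]), array([ 0.585, -0.021,  0.108]), 199)
bar (array([ 0.559, -0.08 ,  0.06 ]), np.float64(-93.41413702560267), array([ 0.552, -0.123,  0.05 ]), array([ 0.569, -0.036,  0.065]), 148)
```

View pics/s6.png

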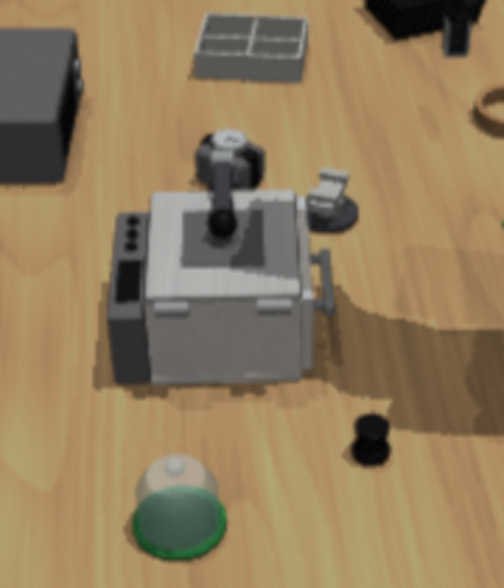

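The crop shows the drawer home with its bar at (325,285), the lid flat, and the clamp arm level across the lid with its ball at (222,220). The surrounding things are undisturbed.

```bash
python3 -c "
from rig import env
print(env.sign_off())"
```

```text
the job is handed in; nothing more can be done
None
```

The tester is closed up in the order asked – drawer fully home, lid lowered gently until flat, then clamp arm level on the lid – with nothing around it seen to move, and the job is handed in at about 19 s; the watch was not touched but is out of view inside.

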